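# Put the gluing bench back in order

### The arm

A 6-joint arm with a two-finger parallel gripper is mounted at the origin on the work surface. World frame = base frame: x ahead of the robot, y to its left, z up, the work surface at z = 0. Lengths are in mm, angles in rad, forces in N, time in s.
With the tool pointing down it reaches from about 275 to 825 mm from the base axis. Payload 5.2 kg.
Tool frame: the origin (TCP) lies at the very end of the fingers, on their centre line; the grasp point (between the pads) lies 19 mm behind it; z points along the fingers, y is the direction in which the jaws open and shut (so a half turn about z gives the same grasp; the last joint's range is limited). The gripper opens to 93 mm and grips with 3 to 60 N. Pads are 15 mm wide; open, the fingers measure 128 mm over their backs; the gripper's body (75 mm by 188 mm) begins 65 mm behind the grasp point.
Start: joints at [-1.361, 0.259, 1.535, -0, 1.348, -0.203], TCP at [220.667, -503.797, 218.653] pointing down, gripper open.
Joint ranges: [-3.14, 3.14], [-0.91, 2.08], [0.19, 2.58], [-1.22, 4.36], [0.22, 2.71], [-3.12, 3.12]. Speed limits (rad/s): [2.57, 2.57, 3.14, 3.14, 3.14, 3.14].

### API

Orientations are given as [roll, pitch, yaw] about the fixed x, y, z axes, in that order (R = Rz(yaw) Ry(pitch) Rx(roll)).
In Python, from bench import robot gives the robot as it stands. The module is installed in compiled form; this text tells all that it offers. Calls block until the motion is done:
- robot.move_ptp(position, orientation): joint-space move of the TCP to a pose.
- robot.move_linear(position, ori=None, speed=150, f_stop=None): straight line of the TCP; ori=None keeps the orientation; speed is the mean speed in mm/s. With f_stop (N) it stops when the force on the tool has changed by that much, and returns True; else False.
- robot.move_j(angles): joint-space move.
- robot.move_gripper(opening): opening from 0.0 (shut) to 1.0 (fully open); the grip force is fixed at half the most; returns when the fingers have stopped.
- robot.sleep(seconds).
- robot.inverse_kinematics(position, orientation): joint angles nearest the present ones, or None.
- robot.get_image(name): name is "side" or "top"; returns a dict with "img" (400x640x3 uint8, blue, green, red), "fovy" (degrees; the focal length in pixels is half the picture's height over the tangent of half this angle, whatever the lens; pixels are square), "cx", "cy" (the principal point, pixels), "eye" and "orientation" of the camera in the world. Camera axes: x right, y down, z forward; pixel columns grow to the right and rows downward; lengths in mm; the calibration is good to about 2 mm. A picture is of the moment at which its call begins. There is no depth.
A pose or a line that the arm cannot do raises robot.MotionError and nothing moves.
- robot.hand_in(): hands the job in, once; it reports no verdict.
Readings, each from a call of its own:
- robot.current_t(): time.
- robot.current_qpos(): joint angles.
- robot.current_joint_vel(): joint speeds.
- robot.current_joint_efforts(): joint torques, N m.
- robot.current_tcp_pos(): TCP position.
- robot.current_eef_rot(): TCP orientation.
- robot.current_contact_force(): force on the tool from outside, world axes, zero at the start.
- robot.current_ft_torque(): the same for the moment, N m.
- robot.current_gripper_width(): opening from 0.0 (shut) to 1.0 (fully open).
Only numpy, scipy, OpenCV 4.12 (cv2) and the standard library are available. Lean on these libraries where they do the work, as an engineer would, in place of code of your own. Each camera call takes 0.05 s, during which the arm holds its last target.

### The job

The things on the gluing bench stand in each other's places: put the full glue canister on the round plate of the warmer, the empty canister in the shallow steel tray, the square brush pot on the round black rubber mat and the steel pressing weight on the small glued panel. The two canisters look alike, so tell full from empty by their weight as you lift them; the bare white tile is free for setting a thing aside on the way. Set each thing down gently, never dropping it or tipping it over, so that in the end each stands upright in the middle of its own place.

Things in the scene. Friction and masses are not known exactly. Their poses are not given: they have to be found in the camera images.
- canister_1: One of two look-alike glue canisters: upright steel cylinder, 56 mm diameter, 76 mm high, shoulder sloping in to 85 mm, black cap fixed on top (38 mm diameter, top at 101 mm). Grip round the body. Origin: centre of underside, z up. One is full (about 420 g), one empty (about 130 g), within 10 %; the name does not say which. At the start one stands on the rubber mat, one on the panel.
- canister_2: One of two look-alike glue canisters: upright steel cylinder, 56 mm diameter, 76 mm high, shoulder sloping in to 85 mm, black cap fixed on top (38 mm diameter, top at 101 mm). Grip round the body. Origin: centre of underside, z up. One is full (about 420 g), one empty (about 130 g), within 10 %; the name does not say which. At the start one stands on the rubber mat, one on the panel.
- brush_pot: Open white ceramic pot, 50 x 50 mm square, 60 mm high, walls 4 mm, about 240 g; the three short brushes in it rise to about 69 mm above the underside. Grip it across two opposite outer walls. Origin: centre of underside, x and y square to the walls, z up. At the start it stands on the warmer's plate.
- weight: Pressing weight: steel block 56 mm (x) by 44 mm (y), 28 mm high, about 580 g, with an upright round wooden handle on the middle of its top, 20 to 26 mm in diameter, from 28 to 72 mm above the underside (24 mm thick between 50 and 66 mm). Take it by the handle. Origin: centre of underside, z up. At the start it stands in the tray.
- warmer: Fixed electric glue warmer (cold): grey box 110 mm (x) by 120 mm (y), 32 mm high, with a dial on its front (-x) and a bare round steel plate 88 mm in diameter in the middle of its top, plate surface 36 mm above the underside. Origin: centre of the underside, directly below the centre of the plate. Place of the full canister.
- tray: Fixed shallow rectangular steel tray for refills, 120 mm (x) by 100 mm (y), rim 14 mm high, walls and floor 3 mm thick. Origin: centre of the underside; its inner floor is 3 mm above it. Place of the empty canister.
- mat: Fixed round black rubber mat, 92 mm in diameter, 10 mm thick. Origin: centre of the underside. Place of the brush pot.
- panel: Fixed small glued wooden panel: plywood base 124 mm (x) by 108 mm (y), on it a flat raised field 96 by 84 mm framed by a thin black wavy strip; the flat top of the field is 10 mm above the underside. Origin: centre of the underside, below the centre of the field. Place of the pressing weight.
- tile: Fixed bare white ceramic tile, 100 x 100 mm, 8 mm thick; nothing stands on it at the start and nothing needs to at the end. Origin: centre of the underside. Free spot.
Mind the look-alikes: they are no part of the job. Leave any red look-alike of the canister_1 alone. What is shaped like the tray but turquoise is not meant.

How it is judged (in metres and radians):
At the end, for the whole second after the job is handed in: Full canister on the warmer's plate, empty one on the tray's floor (told by the weight on the place: over / under 2.6 N), brush pot on the mat, weight on the panel: each within 15 mm of the centre of its place, 5 mm in height and 0.1 rad of upright, released, at rest (((horizontal distance between canister_1 and warmer below 0.015 m and z of canister_1 in the frame of warmer between 0.031 and 0.041 m and contact force between canister_1 and warmer above 2.6 N and horizontal distance between canister_2 and tray below 0.015 m and z of canister_2 in the frame of tray between -0.002 and 0.008 m and contact force between canister_2 and tray below 2.6 N) or (horizontal distance between canister_2 and warmer below 0.015 m and z of canister_2 in the frame of warmer between 0.031 and 0.041 m and contact force between canister_2 and warmer above 2.6 N and horizontal distance between canister_1 and tray below 0.015 m and z of canister_1 in the frame of tray between -0.002 and 0.008 m and contact force between canister_1 and tray below 2.6 N)) and horizontal distance between brush_pot and mat below 0.015 m and z of brush_pot in the frame of mat between 0.005 and 0.015 m and horizontal distance between weight and panel below 0.015 m and z of weight in the frame of panel between 0.005 and 0.015 m and angle between each of canister_1, canister_2, brush_pot, weight's own z axis and vertical below 0.1 rad and linear speed of each of canister_1, canister_2, brush_pot, weight below 0.02 m/s and contact force between each of canister_1, canister_2, brush_pot, weight and the fingers below 0.05 N); the robot touches nothing.
It fails at once if one of the four things is tipped over (leans more than about 35 degrees) (angle between any of canister_1, canister_2, brush_pot, weight's own z axis and vertical above 0.6 rad).
It fails at once if one of the four things is dropped (falls free of the fingers faster than 0.6 m/s, as from 2 cm or more) ((linear speed of canister_1 above 0.6 m/s and contact force between canister_1 and the fingers below 0.05 N) or (linear speed of canister_2 above 0.6 m/s and contact force between canister_2 and the fingers below 0.05 N) or (linear speed of brush_pot above 0.6 m/s and contact force between brush_pot and the fingers below 0.05 N) or (linear speed of weight above 0.6 m/s and contact force between weight and the fingers below 0.05 N)).
It also fails if it takes over 144 s, if anything falls off the work surface, if the arm or the gripper's body presses on something with over 40 N, if the wrist force passes 120 N, or if a joint passes its speed limit or range.

## Working session

There is one attempt and no reset: what is moved stays moved. The work goes in short steps, each a Python script; the robot and the scene stay as the last script left them, time stands still between calls to the robot, and variables do not carry over. Pictures are saved under pics/ and viewed, and the job is handed in when it is done.

```bash
mkdir -p pics; python3 - <<'E'
from bench import robot
import cv2
for n in("side","top"):
    d=robot.get_image(n); cv2.imwrite(f"pics/{n}0.png",d["img"])
    print(n,d["fovy"],d["cx"],d["cy"],d["eye"],d["orientation"],[k for k in d])
print(robot.current_t(),robot.current_eef_rot(),robot.current_contact_force())
E
```

```text
side 48.34950133425221 314.3086872354707 194.00397116558264 [ 439.4283118  1107.63003397  735.73796847] [-2.1493946   0.02304922 -3.13287631] ['img', 'fovy', 'cx', 'cy', 'eye', 'orientation']
top 55.3311564045769 324.9549747792237 199.3518389217924 [335.94340624  77.8255721  941.28506533] [-2.99861081 -0.03199393 -1.57346053] ['img', 'fovy', 'cx', 'cy', 'eye', 'orientation']
0.1 [-3.14000386e+00 -3.23277797e-04  4.12798983e-01] [-0.7914073  -0.49798485 -0.2131054 ]
```

View pics/side0.png

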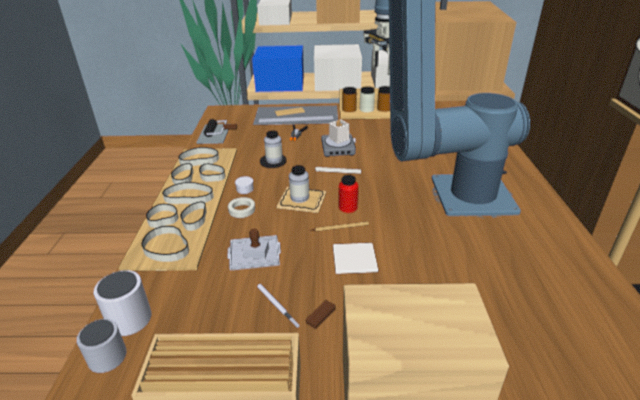

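View pics/top0.png

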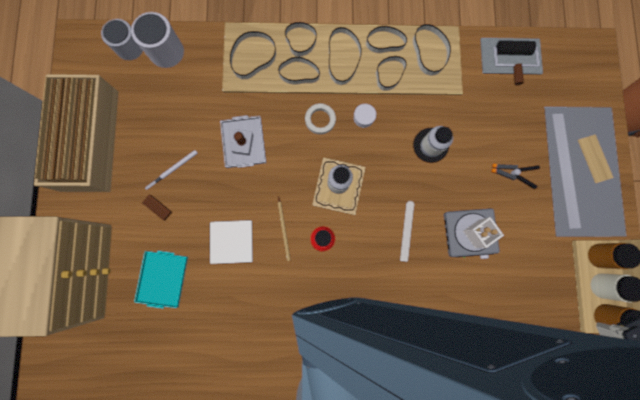

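The top view shows the tray with the weight at about (243,141), a canister on the panel at (339,180), a canister on the mat at (435,142) and the pot on the warmer at (478,232). The tile is at (231,242), and the red and turquoise look-alikes are at (322,238) and (161,279). I'll zoom in next.

```bash
cat > h.py <<'E'
import numpy as np, cv2
from scipy.spatial.transform import Rotation as Ro
from bench import robot
def cam(d):
    f=200/np.tan(np.radians(d["fovy"])/2)
    return f,d["cx"],d["cy"],np.array(d["eye"]),Ro.from_euler('xyz',d["orientation"]).as_matrix()
def ray(d,u,v):
    f,cx,cy,e,R=cam(d); r=R@np.array([(u-cx)/f,(v-cy)/f,1]); return e,r/np.linalg.norm(r)
def onz(d,u,v,z):
    e,r=ray(d,u,v); return e+r*(z-e[2])/r[2]
def tri(d1,p1,d2,p2):
    e1,r1=ray(d1,*p1); e2,r2=ray(d2,*p2)
    s=np.linalg.lstsq(np.c_[r1,-r2],e2-e1,rcond=None)[0]
    a=e1+s[0]*r1;b=e2+s[1]*r2; return (a+b)/2,np.linalg.norm(a-b)
def proj(d,P):
    f,cx,cy,e,R=cam(d); q=R.T@(np.array(P)-e); return np.array([cx+f*q[0]/q[2],cy+f*q[1]/q[2]])
E
python3 - <<'E'
import cv2
t=cv2.imread("pics/top0.png");s=cv2.imread("pics/side0.png")
def c(i,n,x,y,w,h,k): cv2.imwrite(f"pics/{n}.png",cv2.resize(i[y:y+h,x:x+w],None,fx=k,fy=k,interpolation=cv2.INTER_CUBIC))
c(t,"t1",200,100,180,110,4.4);c(t,"t2",390,110,130,160,3.7)
c(s,"s1",220,115,170,110,4.6);c(s,"s2",215,215,180,70,4.4)
E
```

```text
(no output)
```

View pics/t1.png

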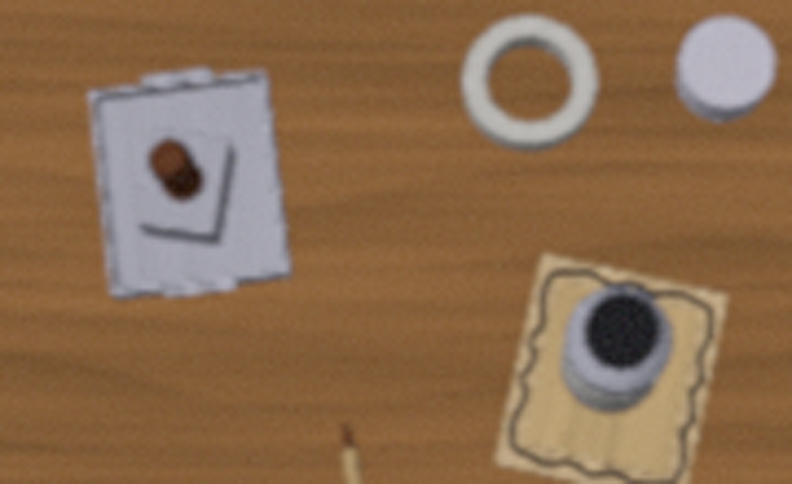

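View pics/t2.png

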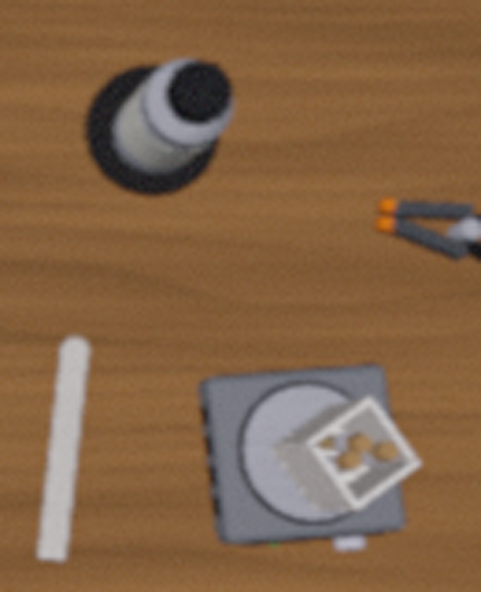

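View pics/s1.png

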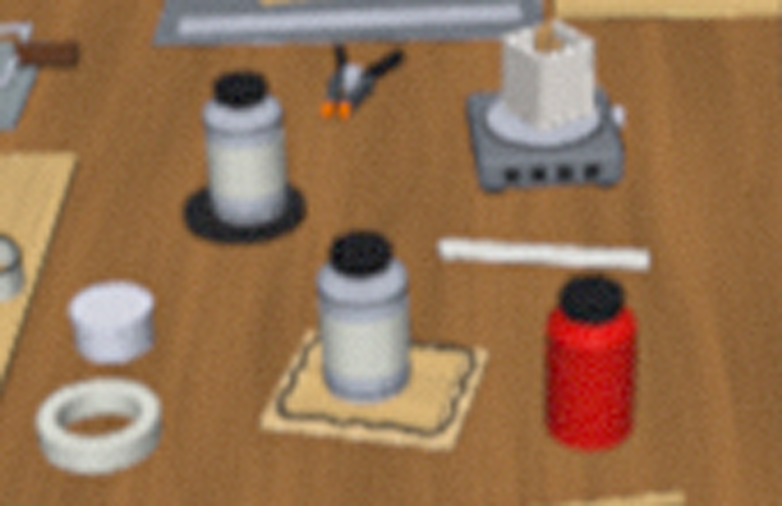

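View pics/s2.png

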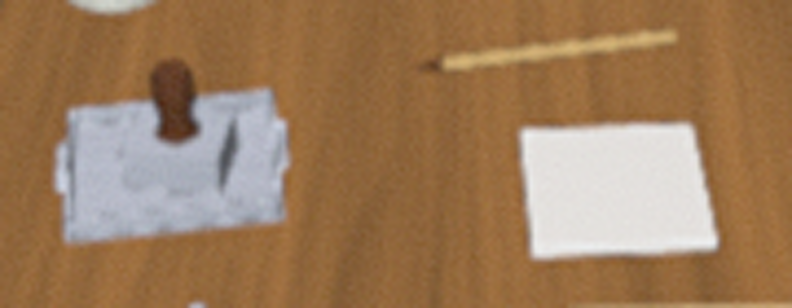

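The crops are clear: the weight's handle sits near (240,138) in top, the caps at (341,175) and (444,135), the pot's rim square near (488,232), and the plate centre near (475,232). Next I'll segment by colour.

```bash
python3 - <<'E'
import cv2,numpy as np
for n,pts in (("top",{"cap1":(341,175),"cap2":(444,135),"mat":(420,150),"panel":(328,205),"table":(380,180),"tray":(230,155),"traylo":(255,150),"handle":(239,136),"handledk":(242,141),"warm":(450,240),"plate":(462,225),"potwall":(477,237),"potrim":(491,219),"tile":(231,242),"can":(340,188),"weighttop":(245,138)}),
 ("side",{"cap1":(298,170),"cap2":(272,134),"mat":(262,161),"panel":(310,203),"table":(400,230),"tray":(240,262),"weight":(252,253),"handle":(254,235),"warm":(330,152),"plate":(329,141),"pot":(340,135),"tile":(355,258),"can":(297,190)})):
    h=cv2.cvtColor(cv2.imread(f"pics/{n}0.png"),cv2.COLOR_BGR2HSV)
    print(n,{k:h[y-1:y+2,x-1:x+2].reshape(-1,3).mean(0).round().astype(int).tolist() for k,(x,y) in pts.items()})
E
```

```text
top {'cap1': [120, 44, 36], 'cap2': [107, 35, 38], 'mat': [108, 26, 54], 'panel': [17, 86, 145], 'table': [15, 146, 126], 'tray': [121, 16, 172], 'traylo': [121, 17, 175], 'handle': [10, 154, 96], 'handledk': [10, 160, 44], 'warm': [113, 22, 122], 'plate': [122, 17, 172], 'potwall': [78, 9, 164], 'potrim': [116, 6, 176], 'tile': [2, 4, 211], 'can': [120, 17, 136], 'weighttop': [93, 36, 111]}
side {'cap1': [124, 42, 37], 'cap2': [112, 38, 38], 'mat': [109, 34, 42], 'panel': [19, 113, 214], 'table': [15, 151, 145], 'tray': [113, 22, 194], 'weight': [111, 23, 187], 'handle': [10, 146, 98], 'warm': [109, 24, 78], 'plate': [114, 21, 198], 'pot': [13, 10, 199], 'tile': [16, 7, 228], 'can': [38, 11, 204]}
```

```bash
cat > meas.py <<'E'
from h import *
def quad(mask):
    cs,_=cv2.findContours(mask,cv2.RETR_EXTERNAL,cv2.CHAIN_APPROX_NONE)
    c=cv2.convexHull(max(cs,key=cv2.contourArea))
    q=cv2.approxPolyN(c,4).reshape(4,2).astype(float); return q,c.reshape(-1,2).astype(float)
def diag(q):
    a,b,c,d=[np.r_[p,1] for p in q]; x=np.cross(np.cross(a,c),np.cross(b,d)); return x[:2]/x[2]
def roi(m,x,y,w,h):
    o=np.zeros_like(m); o[y:y+h,x:x+w]=m[y:y+h,x:x+w]; return o
def rng(h,lo,hi): return cv2.inRange(h,np.array(lo),np.array(hi))
def big(m):
    n,l,s,c=cv2.connectedComponentsWithStats(m); i=1+np.argmax(s[1:,4]); return (l==i).astype(np.uint8)*255,c[i],s[i]
E
python3 - <<'E'
from meas import *
T=robot.get_image("top");S=robot.get_image("side")
ht=cv2.cvtColor(cv2.GaussianBlur(T["img"],(3,3),0),cv2.COLOR_BGR2HSV);hs=cv2.cvtColor(cv2.GaussianBlur(S["img"],(3,3),0),cv2.COLOR_BGR2HSV)
gray=((0,0,0),(180,70,255))
def rep(n,mt,ms,z):
    qt,ct=quad(mt);qs,cs=quad(ms)
    P,g=tri(T,diag(qt),S,diag(qs))
    w=np.array([onz(T,*p,z)[:2] for p in ct],np.float32)
    r=cv2.minAreaRect(w)
    ws=cv2.minAreaRect(np.array([onz(S,*p,z)[:2] for p in cs],np.float32))
    print(n,"tri",P.round(1),"gap",g.round(1),"rectTop",np.round(r[0],1),np.round(r[1],1),round(r[2],1),"rectSide",np.round(ws[0],1),np.round(ws[1],1),round(ws[2],1))
    qts=np.array([onz(T,*p,z)[:2] for p in qt]).round(0).tolist();print("   quad",qts, qs.tolist())
tile=rng(ht,(0,0,140),(180,40,255)); tiles=rng(hs,(0,0,150),(180,45,255))
rep("tile",roi(tile,195,205,70,70),roi(tiles,322,235,65,45),8)
gt=rng(ht,*gray);gs=rng(hs,*gray)
rep("tray",roi(gt,205,105,72,70),roi(gs,222,230,64,45),14)
pt=rng(ht,(10,0,100),(30,118,255)); ps=rng(hs,(10,0,130),(30,135,255))
for nm,m,x in(("p",pt,(305,150,68,70)),("p",ps,(270,180,65,34))): pass
allp=cv2.bitwise_or(pt,gt);
rep("panel",roi(allp,305,150,68,70),roi(ps,270,187,60,27),6)
rep("warmer",roi(gt,435,200,62,60),roi(gs,318,140,40,18),32)
# caps
bt=rng(ht,(0,0,0),(180,90,70));bs=rng(hs,(0,0,0),(180,120,75))
cv2.imwrite("pics/bt.png",np.hstack([cv2.resize(roi(bt,320,100,150,110)[100:210,320:470],None,fx=3,fy=3),cv2.resize(bs[120:220,240:360],None,fx=3,fy=3.3)[:330]]))
m1,c1,s1=big(roi(bt,325,160,32,30)); k1,d1,u1=big(roi(bs,285,160,28,22))
print("can_panel",tri(T,c1,S,d1),c1,s1,d1,u1)
m2,c2,s2=big(roi(bs,262,128,22,11)); print("cap side mat",c2,s2)
hn,hc,hsz=big(roi(rng(ht,(0,100,0),(13,255,125)),230,125,25,30));hn2,hc2,hsz2=big(roi(rng(hs,(0,100,0),(13,255,125)),245,225,20,25))
print("handle",tri(T,hc,S,hc2),hc,hsz,hc2,hsz2)
E
```

```text
tile tri [366.2 276.3   7.3] gap 1.8 rectTop [367.4 275.7] [100.5  99. ] 2.3 rectSide [365.5 278.7] [100.3 107. ] 2.4
   quad [[320.0, 226.0], [316.0, 323.0], [414.0, 327.0], [419.0, 228.0]] [[378.0, 271.0], [335.0, 273.0], [333.0, 244.0], [372.0, 242.0]]
tray tri [617.3 259.4   8. ] gap 3.7 rectTop [616.6 252.9] [133.2 103.3] 8.0 rectSide [614.2 259.8] [132.8 118.5] 7.8
   quad [[550.0, 191.0], [550.0, 297.0], [670.0, 311.0], [700.0, 212.0]] [[279.0, 265.0], [229.0, 270.0], [224.0, 240.0], [282.0, 234.0]]
panel tri [506.8  12.    3.2] gap 2.0 rectTop [505.5  13.3] [112.1 128.4] 76.9 rectSide [504.4  16.5] [123.8 131.4] 77.3
   quad [[556.0, -56.0], [432.0, -27.0], [454.0, 82.0], [581.0, 52.0]] [[327.0, 190.0], [318.0, 214.0], [273.0, 208.0], [286.0, 187.0]]
warmer tri [ 380.1 -309.6    5.2] gap 5.2 rectTop [ 383.2 -304.9] [118.7 125.2] 4.1 rectSide [ 384.8 -257.4] [119.1 116.6] 87.8
   quad [[324.0, -360.0], [331.0, -245.0], [439.0, -238.0], [446.0, -369.0]] [[355.0, 140.0], [355.0, 154.0], [324.0, 156.0], [321.0, 140.0]]
can_panel (array([511.08435072,  14.48191617, 104.50133249]), np.float64(2.2316356937761697)) [341.08900524 174.72774869] [334 167  15  16 191] [297.8989899  169.86868687] [292 166  13   9  99]
cap side mat [271.8030303  133.95454545] [267 131  11   7  66]
handle (array([610.88708256, 252.96733996,  54.9667895 ]), np.float64(0.5694990893495283)) [239.4109589  137.94520548] [235 133  10  11  73] [253.87288136 236.83050847] [249 229  10  18 118]
```

View pics/bt.png

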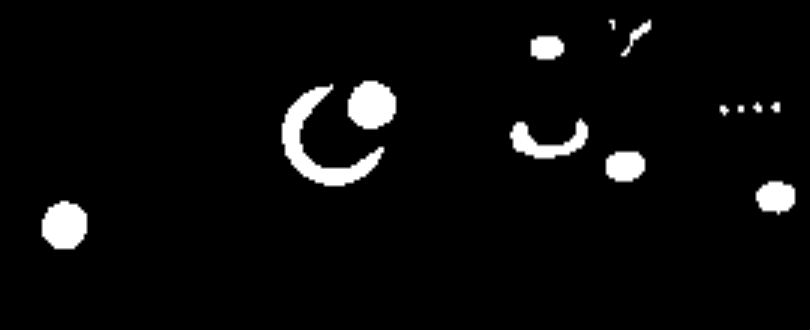

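```bash
python3 - <<'E'
from meas import *
from scipy.optimize import least_squares
T=robot.get_image("top");S=robot.get_image("side")
ht=cv2.cvtColor(cv2.GaussianBlur(T["img"],(3,3),0),cv2.COLOR_BGR2HSV);hs=cv2.cvtColor(cv2.GaussianBlur(S["img"],(3,3),0),cv2.COLOR_BGR2HSV)
bt=rng(ht,(0,0,0),(180,90,75));bs=rng(hs,(0,0,0),(180,120,85))
def circ(W,r=None):
    f=lambda p:np.hypot(W[:,0]-p[0],W[:,1]-p[1])-p[2]
    s=least_squares(f,[*W.mean(0),45],loss="soft_l1"); return s.x.round(1),np.std(f(s.x)).round(2)
def hullw(m,d,z):
    c,_=cv2.findContours(m,0,1); c=cv2.convexHull(max(c,key=len)).reshape(-1,2); return c,np.array([onz(d,*p,z)[:2] for p in c.astype(float)])
n,l,st,ce=cv2.connectedComponentsWithStats(roi(bt,405,115,60,60)); print(st[1:].tolist(),ce[1:].round(1).tolist())
i=1+np.argmax(st[1:,2]); j=[k for k in range(1,n) if k!=i and st[k,4]>80][0]; capT=ce[j]
c,W=hullw((l==i).astype(np.uint8),T,10); print("mat top",circ(W))
m,_,_=big(roi(bs,255,150,40,20)); c,W=hullw(m,S,10);print("mat side",circ(W))
_,capS,_=big(roi(bs,262,128,22,11)); print("can_mat",tri(T,capT,S,capS))
# plate & pot
pl=roi(rng(ht,(0,0,145),(180,45,255)),450,205,55,55); m,_,_=big(pl)
cv2.imwrite("pics/pl.png",cv2.resize(np.hstack([m[200:265,440:510],cv2.Canny(T["img"],40,120)[200:265,440:510]]),None,fx=5,fy=5))
ps=roi(rng(hs,(0,0,140),(180,45,255)),318,112,45,38); m2,_,_=big(ps)
cv2.imwrite("pics/pls.png",cv2.resize(np.hstack([m2[112:165,310:365],cv2.Canny(S["img"],40,120)[112:165,310:365]]),None,fx=6,fy=6))
h=cv2.resize(T["img"][195:270,435:510],None,fx=8,fy=8,interpolation=cv2.INTER_CUBIC);cv2.imwrite("pics/wt.png",h)
h=cv2.resize(S["img"][112:164,312:366],None,fx=10,fy=10,interpolation=cv2.INTER_CUBIC);cv2.imwrite("pics/ws.png",h)
E
```

```text
[[436, 127, 16, 16, 205], [414, 128, 34, 34, 341]] [[443.4, 134.7], [425.8, 148.0]]
mat top (array([ 611. , -221.4,   43.2]), np.float64(0.44))
mat side (array([ 608.9, -214.9,   45.2]), np.float64(1.27))
can_mat (array([ 605.71454731, -221.17843227,  105.62420002]), np.float64(1.7102227605636924))
```

View pics/pl.png

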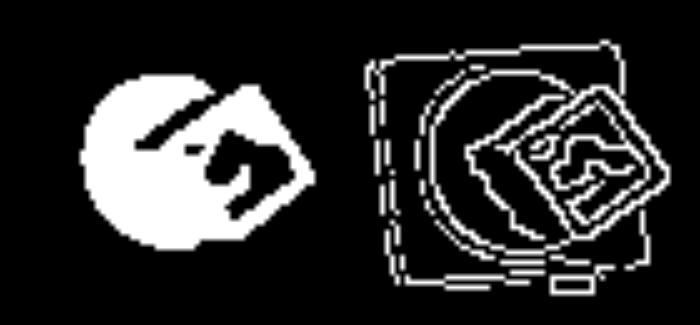

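View pics/wt.png

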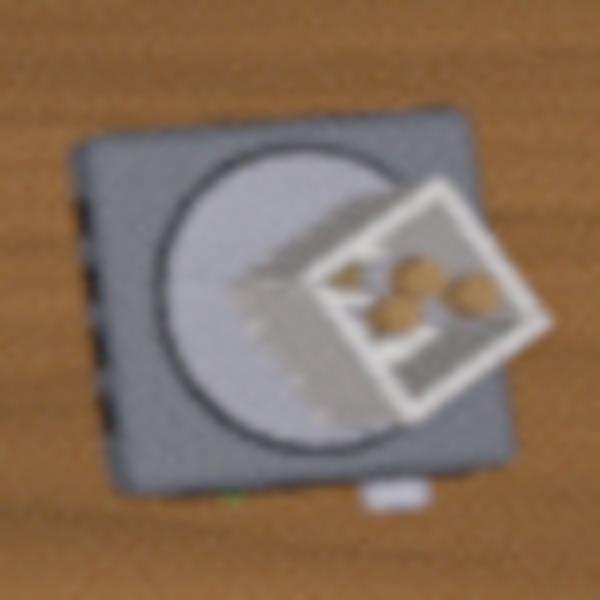

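View pics/ws.png

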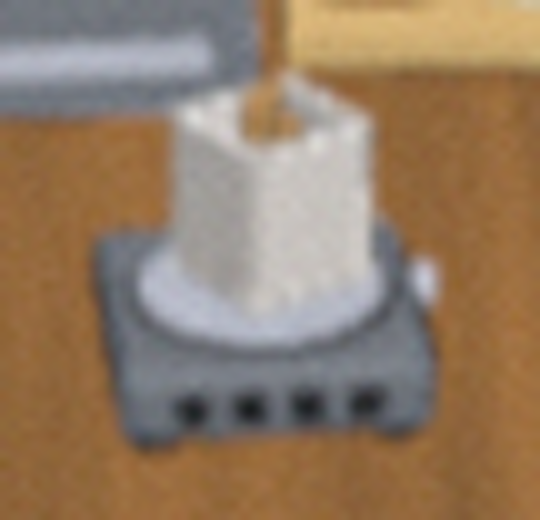

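Pot rim corners, in the 8x top crop: (302,280), (442,180), (552,322), (410,422). They match the side-crop corners (262,148), (175,110), (285,75), (372,122). I'll triangulate these and fit the plate.

```bash
python3 - <<'E'
from meas import *
from scipy.optimize import least_squares
T=robot.get_image("top");S=robot.get_image("side")
ht=cv2.cvtColor(cv2.GaussianBlur(T["img"],(3,3),0),cv2.COLOR_BGR2HSV);hs=cv2.cvtColor(cv2.GaussianBlur(S["img"],(3,3),0),cv2.COLOR_BGR2HSV)
a=(np.array([(302,280),(442,180),(552,322),(410,422)])+.5)/8-.5+[435,195]
b=(np.array([(262,148),(175,110),(285,75),(372,122)])+.5)/10-.5+[312,112]
P=[]
for p,q in zip(a,b):
    X,g=tri(T,p,S,q);P.append(X);print(X.round(1),g.round(1), "topz96",onz(T,*p,96)[:2].round(1))
print("pot",np.mean(P,0).round(1)); W=np.array([onz(T,*p,96)[:2] for p in a],np.float32);print(cv2.minAreaRect(W),W.mean(0))
def circ(W):
    f=lambda p:np.hypot(W[:,0]-p[0],W[:,1]-p[1])-p[2]
    s=least_squares(f,[*W.mean(0),45],loss="soft_l1"); return s.x.round(1),np.std(f(s.x)).round(2)
m,_,_=big(roi(rng(ht,(0,0,145),(180,45,255)),450,205,55,55))
c,_=cv2.findContours(m,0,1);c=cv2.convexHull(max(c,key=len)).reshape(-1,2).astype(float);c=c[c[:,0]<474]
print("plate top",circ(np.array([onz(T,*p,36)[:2] for p in c])))
m,_,_=big(roi(rng(hs,(0,0,140),(180,45,255)),318,112,45,38))
c,_=cv2.findContours(m,0,1);c=max(c,key=len).reshape(-1,2).astype(float)
k=c[(c[:,1]>139)];print("plate side",circ(np.array([onz(S,*p,36)[:2] for p in k])))
# nearest (bottom-most) rim point both views check height: rays of plate edge +y-most
print("tcp img check", proj(T,robot.current_tcp_pos()),proj(S,robot.current_tcp_pos()))
E
```

```text
[ 388.2 -276.8  103.1] 2.4 topz96 [ 389.8 -279.9]
[ 416.6 -320.5   98. ] 2.3 topz96 [ 418.  -321.6]
[ 377.1 -349.4   97.6] 1.7 topz96 [ 378.  -350.3]
[ 349.2 -307.    98.2] 2.2 topz96 [ 350.3 -308.1]
pot [ 382.8 -313.4   99.2]
((383.9269714355469, -315.10369873046875), (49.17245864868164, 51.66303253173828), 34.05431365966797) [ 384.02768 -314.97546]
plate top (array([ 388.6, -307. ,   41.7]), np.float64(0.16))
plate side (array([ 386.7, -303.6,   40.6]), np.float64(1.66))
tcp img check [621.99336893 315.39330613] [381.29769096  70.33479233]
```

Everything agrees with the given sizes and heights:

| Thing or place | Measured position |
|---|---|
| Weight handle | (611,253) |
| Tray | (617,255) |
| Can on mat | (606,-221) |
| Mat | (610,-219) |
| Can on panel | (511,14) |
| Panel | (505.5,14) |
| Pot | (383.5,-314) |
| Plate | (388,-306) |
| Tile | (366.5,276.5) |

I'll start with the weight to the tile.

```bash
cat > act.py <<'E'
from h import *
def yaw0(x,y,dq=0): 
    return (np.arctan2(y,x)+np.pi/2-dq+np.pi)%(2*np.pi)-np.pi
def ori(y): return [np.pi,0,y]
def F(n=3):
    robot.sleep(.25); return np.mean([robot.current_contact_force() for _ in range(n)],0)
HI=215
def st(l): print(l,"t",round(robot.current_t(),1),"tcp",np.round(robot.current_tcp_pos(),1),"w",round(robot.current_gripper_width()*93,1),"F",np.round(robot.current_contact_force(),2),flush=True)
def pick(x,y,z,yaw,pre=1.0,lift=60):
    """z = TCP height of grasp"""
    robot.move_gripper(pre)
    robot.move_ptp([x,y,HI],ori(yaw))
    r=robot.move_linear([x,y,z+35],speed=200)
    if robot.move_linear([x,y,z],speed=60,f_stop=6): st("!! contact on descent")
    f0=F(); robot.move_gripper(0.0); st("grasp")
    robot.move_linear([x,y,z+lift],speed=100); f1=F(); st("lifted")
    print("weight N",round(f0[2]-f1[2],2),"g",round((f0[2]-f1[2])/9.81*1000))
    return f0[2]-f1[2]
def place(x,y,z,yaw,off=14):
    """z = expected TCP height at touch"""
    p=robot.current_tcp_pos(); robot.move_linear([p[0],p[1],HI],speed=200)
    robot.move_ptp([x,y,HI],ori(yaw))
    robot.move_linear([x,y,z+off],speed=150); robot.sleep(.3)
    for i in range(3):
        hit=robot.move_linear([x,y,z-6],speed=20,f_stop=2.0)
        zz=robot.current_tcp_pos()[2]
        st("touch %s dz %.1f"%(hit,zz-z))
        if not hit or zz<z+4: break
    return zz
def release(w,lift=True):
    robot.move_gripper(w); st("released")
    p=robot.current_tcp_pos(); robot.move_linear([p[0],p[1],p[2]+30],speed=80); robot.move_linear([p[0],p[1],HI],speed=200)
E
python3 - <<'E'
from act import *
x,y=611,253
pick(x,y,3+39,yaw0(x,y),pre=.6)
x,y=366.5,276.5
z=place(x,y,8+39,yaw0(x,y))
E
```

```text
grasp t 6.6 tcp [611.9 253.3  42.4] w 23.2 F [ 2.88  2.16 -0.72]
lifted t 7.6 tcp [610.5 252.9 101.1] w 23.3 F [-0.56 -0.35 -5.23]
weight N 5.06 g 516
touch True dz 0.1 t 11.5 tcp [366.6 276.6  47.1] w 23.3 F [1.31 1.03 3.38]
```

```bash
python3 - <<'E'
from act import *
release(.6)
T=robot.get_image("top");S=robot.get_image("side");cv2.imwrite("pics/t_a.png",T["img"][190:290,190:290].repeat(4,0).repeat(4,1))
x,y=606,-221
pick(x,y,41,yaw0(x,y))
E
```

```text
released t 12.2 tcp [364.9 275.8  46.1] w 55.6 F [ 1.64 -0.27 -0.01]
grasp t 18.9 tcp [ 606.2 -221.1   41.1] w 55.8 F [ 0.14 -1.14  0.15]
lifted t 19.9 tcp [ 605.6 -220.8  100.1] w 55.6 F [ 0.45 -0.46 -2.52]
weight N 3.0 g 306
```

View pics/t_a.png

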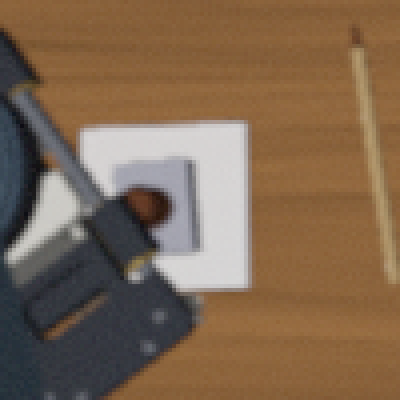

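The weight stands upright on the tile. 306 g is ambiguous, so I'll average for longer and also compare the joint torques.

```bash
python3 - <<'E'
from act import *
robot.sleep(.6); a=[]
for _ in range(12): robot.sleep(.05); a.append(np.r_[robot.current_contact_force(),robot.current_joint_efforts()[1:3]])
a=np.array(a);print(a.mean(0).round(2),a.std(0).round(2),a[:,2].round(2))
E
```

```text
[  0.1   -0.11  -1.34 -56.7  -26.73] [0.5  0.48 0.37 0.   0.  ] [-1.97 -0.84 -1.65 -1.85 -0.76 -1.04 -1.13 -1.27 -1.4  -1.12 -1.62 -1.47]
```

With the arm settled the mean is −1.34 ± 0.1 N, about 137 g. This one is empty, so it goes to the tray; the other should read about 4.1 N.

```bash
sed -i 's/def F(n=3):/def F(n=8):/; s/robot.sleep(.25); return np.mean(\[robot.current_contact_force() for _ in range(n)\],0)/robot.sleep(.6); return np.mean([(robot.sleep(.04),robot.current_contact_force())[1] for _ in range(n)],0)/' act.py; python3 - <<'E'
from act import *
x,y=616.5,254.5
z=place(x,y,34,yaw0(x,y))
S=robot.get_image("side");cv2.imwrite("pics/s_b.png",cv2.resize(S["img"][180:290,200:400],None,fx=4,fy=4))
E
```

```text
touch True dz -0.1 t 25.9 tcp [616.5 254.5  33.9] w 55.3 F [ 0.29 -0.    4.81]
```

View pics/s_b.png

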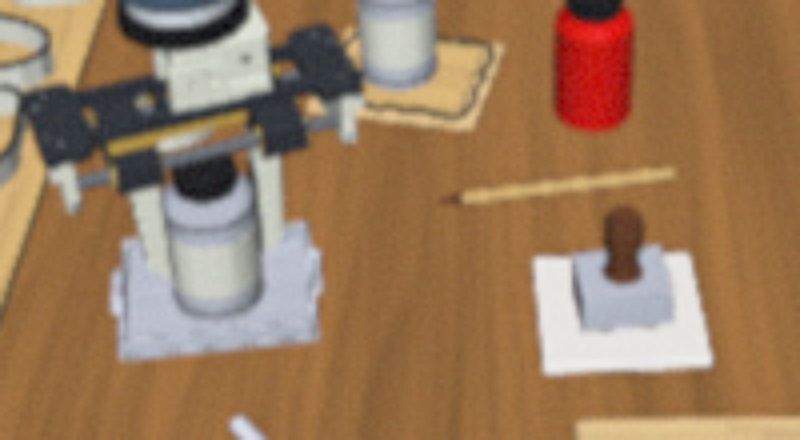

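The canister stands centred in the tray and the weight stands upright on the tile. Next, release and take the pot to the mat.

```bash
python3 - <<'E'
from act import *
release(.95)
x,y=383.5,-314.2
pick(x,y,57,np.radians(34))
T=robot.get_image("top");cv2.imwrite("pics/t_c.png",cv2.resize(T["img"][100:280,200:520],None,fx=2.5,fy=2.5))
x,y=610,-220
z=place(x,y,31,yaw0(x,y))
release(1.0)
E
```

```text
released t 26.6 tcp [615.5 254.3  32.9] w 88.5 F [0.2  0.32 0.01]
grasp t 33.8 tcp [ 383.6 -314.4   57.1] w 49.8 F [ 0.89  0.04 -0.33]
lifted t 35.5 tcp [ 383.5 -314.2  117. ] w 50.1 F [ 0.61  0.84 -1.68]
weight N 2.29 g 234
touch True dz 0.0 t 39.4 tcp [ 609.9 -219.9   31. ] w 50.0 F [-0.79  0.28  4.23]
released t 40.3 tcp [ 609.  -219.4   29.9] w 93.0 F [-0.26  1.12 -0.02]
```

View pics/t_c.png

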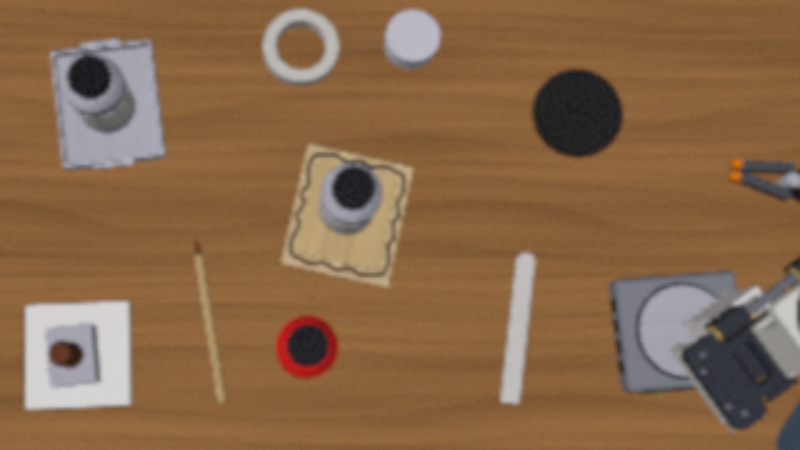

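The mat and plate are now clear. Next I'll lift the second canister to weigh it, and measure the mat and plate again from this picture and a fresh one.

```bash
python3 - <<'E'
from act import *
from meas import *
from scipy.optimize import least_squares
x,y=511,14
g=pick(x,y,41,yaw0(x,y))
T=robot.get_image("top");S=robot.get_image("side")
cv2.imwrite("pics/t_d.png",cv2.resize(np.hstack([T["img"][110:270,400:520],S["img"][100:260,240:360]]),None,fx=3.3,fy=3.3))
for n,d,box in(("top",T,(450,205,55,55)),("side",S,(318,120,45,38))):
    h=cv2.cvtColor(cv2.GaussianBlur(d["img"],(3,3),0),cv2.COLOR_BGR2HSV)
    m,c0,s=big(roi(rng(h,(0,0,145),(180,45,255)),*box))
    c,_=cv2.findContours(m,0,1);c=cv2.convexHull(max(c,key=len)).reshape(-1,2).astype(float)
    W=np.array([onz(d,*p,36)[:2] for p in c],np.float32);print(n,c0,s,cv2.minEnclosingCircle(W),W.mean(0))
    if n=="top":ct=c0
    else: print("plate tri",tri(T,ct,S,c0))
E
```

```text
grasp t 46.1 tcp [511.6  13.9  41.1] w 55.4 F [ 1.54 -0.53 -0.45]
lifted t 47.8 tcp [511.  14. 101.] w 56.0 F [ 0.34 -0.27 -3.82]
weight N 3.94 g 402
top [473.52941176 231.86511156] [456 215  36  35 986] ((388.5654296875, -308.1431579589844), 42.85829544067383) [ 386.89102 -309.46503]
side [337.376 140.404] [326 134  24  14 250] ((394.8647155761719, -305.215576171875), 56.626583099365234) [ 386.54666 -303.10355]
plate tri (array([ 387.47695806, -308.3712978 ,   34.83652842]), np.float64(1.4562024357066212))
```

View pics/t_d.png

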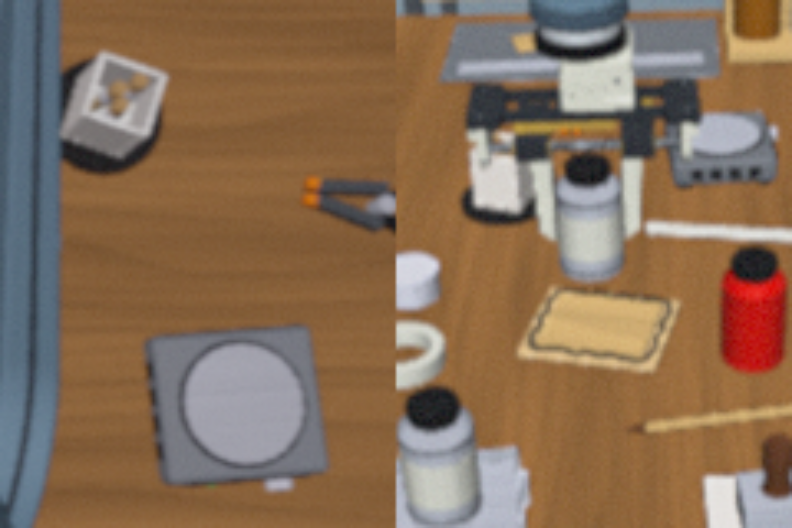

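The second canister weighs 402 g, so it is the full one. The plate measures (388,-307.5,35). Now I'll place the canister there and put the weight on the panel.

```bash
python3 - <<'E'
from act import *
x,y=388,-307
place(x,y,67,yaw0(x,y)); release(.95)
x,y=366.5,276.5
pick(x,y,47,yaw0(x,y),pre=.6)
x,y=505.5,14
place(x,y,10+39,yaw0(x,y)); release(.6)
robot.move_j([-1.361,0.259,1.535,0,1.348,-0.203])
T=robot.get_image("top");S=robot.get_image("side")
cv2.imwrite("pics/t_e.png",cv2.resize(T["img"][100:280,200:520],None,fx=2.5,fy=2.5));cv2.imwrite("pics/s_e.png",cv2.resize(S["img"][110:285,215:395],None,fx=3.4,fy=3.4))
st("end")
E
```

```text
touch True dz -0.0 t 52.0 tcp [ 388. -307.   67.] w 55.4 F [0.7  0.78 3.92]
released t 52.7 tcp [ 387.2 -306.    66. ] w 88.4 F [-0.04  0.53 -0.05]
grasp t 59.9 tcp [366.7 276.6  47. ] w 23.1 F [ 0.69  0.5  -0.44]
lifted t 61.6 tcp [366.5 276.5 107. ] w 23.3 F [ 0.29  0.59 -6.15]
weight N 5.53 g 564
touch True dz -0.1 t 65.6 tcp [505.3  14.   48.9] w 23.2 F [ 0.45 -0.04  3.71]
released t 66.3 tcp [503.7  14.3  47.7] w 56.0 F [ 0.09 -0.63  0.3 ]
end t 69.9 tcp [ 221.5 -503.3  218.5] w 55.7 F [-0.3  -0.35  0.35]
```

View pics/t_e.png

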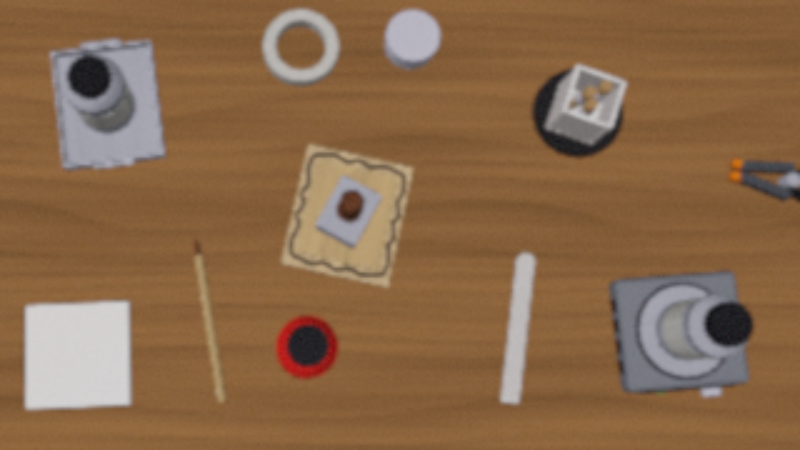

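View pics/s_e.png

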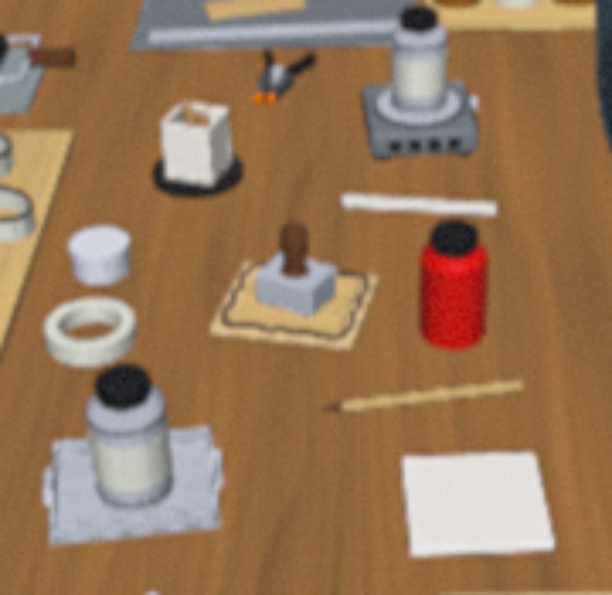

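All four things stand upright in their places: caps in the top crop at (90,76) and (728,324), pot rim at (593,91), handle at (351,205). One numeric check of their centres before handing in.

```bash
python3 - <<'E'
from meas import *
T=robot.get_image("top");S=robot.get_image("side")
ht,hs=[cv2.cvtColor(cv2.GaussianBlur(d["img"],(3,3),0),cv2.COLOR_BGR2HSV) for d in(T,S)]
bt=rng(ht,(0,0,0),(180,90,70));bs=rng(hs,(0,0,0),(180,120,75))
for n,a,b,pl in(("empty/tray",(225,118,22,25),(242,216,22,14),(616.5,254.5)),("full/plate",(478,216,30,28),(330,110,16,11),(388,-307))):
    p=big(roi(bt,*a));q=big(roi(bs,*b)); X,g=tri(T,p[1],S,q[1]); print(n,X.round(1),g.round(1),"off",np.hypot(*(X[:2]-pl)).round(1),p[2],q[2])
p=big(roi(rng(ht,(0,100,0),(13,255,125)),330,170,20,24));q=big(roi(rng(hs,(0,100,0),(13,255,125)),293,172,18,22))
X,g=tri(T,p[1],S,q[1]);print("weight",X.round(1),g.round(1),"off",np.hypot(*(X[:2]-(505.5,14))).round(1))
a=(np.array([(581,66),(627,80),(611,128),(562,113)])+.5)/2.5-.5+[200,100]
W=np.array([onz(T,*p,70)[:2] for p in a],np.float32);print("pot",cv2.minAreaRect(W),"off",np.hypot(*(W.mean(0)-(610,-220))))
E
```

```text
empty/tray [614.9 253.9  97.4] 1.7 off 1.7 [228 123  16  16 199] [243 218  16  12 154]
full/plate [ 387.5 -305.5  131.6] 1.6 off 1.6 [482 221  18  17 239] [333 112  10   7  57]
weight [503.   14.8  64.8] 1.4 off 2.6
pot ((609.1395263671875, -219.61184692382812), (48.509395599365234, 53.43370819091797), 69.4823989868164) off 1.0928583420035185
```

```bash
python3 -c "
from bench import robot
print(robot.hand_in(), robot.current_t())"
```

```text
the job is handed in; nothing more can be done
the job is handed in; nothing more can be done
```

All four things are in their places, and I handed the job in just after 70 s of the 144 s allowed. The bench gives no verdict.

**What I did:**
1. Set the weight aside on the tile.
2. Lifted the canister on the mat. It weighed about 137 g, so it is the empty one and went into the tray.
3. Moved the brush pot to the mat.
4. Lifted the other canister. It weighed about 402 g, so it is the full one and went onto the warmer's plate.
5. Moved the weight from the tile to the panel.

**Last checks:** measured from the camera pictures, each thing stood upright close to the centre of its place (15 mm allowed). Each touched down within 0.1 mm of the expected height, and the gripper was open and clear of everything.

| Thing | Place | Off centre |
|---|---|---|
| Empty canister | Tray | 1.7 mm |
| Full canister | Warmer plate | 1.6 mm |
| Weight | Panel | 2.6 mm |
| Brush pot | Mat | 1.1 mm (from the top view only) |

**Disagreements:**
- My first weighing of the empty canister read an unclear 306 g because I took it before the arm had settled. I repeated it with a longer average before deciding.
- The two cameras disagreed by up to about 6 mm on the mat and plate centres. For the plate I measured both views again once it was clear; for the mat I used a value between the two, nearer the top view.

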